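# Kit the controller parts into their nests

### The arm

A 6-joint arm with a two-finger parallel gripper is mounted at the origin on the work surface. World frame = base frame: x ahead of the robot, y to its left, z up, the work surface at z = 0. Lengths are in mm, angles in degrees, forces in N, time in s.
With the tool pointing down it reaches from about 350 to 850 mm from the base axis. Payload 8.1 kg.
Tool frame: the origin (TCP) lies at the very end of the fingers, on their centre line; the grasp point (between the pads) lies 19 mm behind it; z points along the fingers, y is the line along which they close (so a half turn about z gives the same grasp; the last joint's range is limited). The gripper opens to 85 mm and grips with 20 to 120 N. Pads are 22 mm wide; open, the fingers measure 114 mm over their backs; the gripper's body (76 mm by 85 mm) begins 54 mm behind the grasp point. The pads swing forward as they close: fully open they stand 13 mm farther back than shut.
Start: joints at [60.711, 7.471, 85.268, -0, 87.261, -4.893], TCP at [247.809, 546.439, 231.292] pointing down, gripper open.
Joint ranges: [-169.43, 169.43], [-51.17, 129.36], [1.28, 143.12], [-76.62, 256.62], [0, 156.53], [-152.29, 152.29]. Speed limits (degrees/s): [136.94, 136.94, 159.86, 180, 180, 180].

### API

Orientations are given as [roll, pitch, yaw] about the fixed x, y, z axes, in that order (R = Rz(yaw) Ry(pitch) Rx(roll)).
In Python, from bench import status, viewer, job gives the robot as it stands.
- The arm moves only by the tool arm_command, never from a script. Its argument "targets" is a list that holds one entry, the list of rows, each a list of 7 numbers: the shift along the world's x, y, z in m, then the turn, a rotation vector about the world's x, y, z in rad, then the opening, from -1 (shut) to 1 (fully open). In form: [[[dx, dy, dz, rx, ry, rz, gripper], ...]]. A call has 1 to 10 rows; each row shifts and turns the commanded pose from where the row before left it; what a row does not reach is not made up. A row lasts 1/8 s, in which the tool goes at most 62.5 mm and 10.7 degrees, less where a joint would pass 70% of its speed; a pose out of reach is approached as far as the arm can. A call with a gripper value outside its range is refused whole. The fingers move at their own pace and stop on an object; "force" is the grip in N (left out, the last holds). Time passes only in rows, so rows that do not move let the fingers close. It gives the time, the measured TCP pose, the force, the opening and the grip force at its end, in the units of the state.
- status.sense(): the state, without advancing time (a new reading comes with each control period).
- viewer.snapshot(name): name is "scene" or "top"; returns the picture (384x512x3 uint8, red, green, blue); there is no depth.
- viewer.camera_model(name): a dict with "vertical_fov" (degrees; the focal length in pixels is half the picture's height over the tangent of half this angle, whatever the lens; pixels are square), "cx", "cy" (the principal point, pixels), "xyz" and "attitude" of the camera in the world. Camera axes: x right, y down, z forward; pixel columns grow to the right and rows downward; lengths in mm; the calibration is good to about 2 mm. A picture is of the moment at which its call begins. camera_model takes no time and is no camera call.
- job.hand_in(): hands the job in; it is judged then, once.
The state is a dict: "time": time; "joint_pos": joint angles; "qd": joint speeds; "joint_efforts": joint torques, N m; "tool_pos": TCP position; "tcp_rot": TCP orientation; "ft_force": force on the tool from outside, world axes, zero at the start; "wrist_torque": the same for the moment, N m; "finger_gap": finger opening in mm; "grip_force": force on a finger pad.
Only numpy, scipy, OpenCV 4.12 (cv2) and the standard library are available. Lean on these libraries where they do the work, as an engineer would, in place of code of your own. Each camera call takes 0.05 s, during which the arm holds its last target. There are 200 camera calls.

### The job

Lay out the kit for the next controller: put each of the four loose components into its own nest on the bench - the capacitor in the round nest, the heat sink in the white rectangular nest, and each terminal block in the nest of its own colour. Each must stand upright and lie fully down on the floor of its pocket, inside the rim. Leave the small circuit board and the tape roll where they are.

Things in the scene. Friction and masses are not known exactly. Their poses are not given: they have to be found in the camera images.
- capacitor: Loose. Capacitor: upright black cylinder, diameter 36 mm, height 50 mm, with a bare aluminium disc on top; about 60 g. Origin at the centre of its underside, z up.
- heatsink: Loose. Bare aluminium heat sink with upright fins, 60 (x) by 40 (y) by 34 mm high; the fins run along x and the outer fins form its two long sides, flat and rigid enough to grip over the full height; about 120 g. Origin at the centre of its underside, z up.
- terminal_orange: Loose. Orange terminal block with a row of five steel screws on top, 70 (x) by 24 (y) by 30 mm high, plain upright sides; about 50 g. Origin at the centre of its underside, z up.
- terminal_blue: Loose. Blue terminal block, otherwise the same as the orange one: 70 (x) by 24 (y) by 30 mm high, about 50 g. Origin at the centre of its underside, z up.
- nest_round: Round nest, outer diameter 62 mm, round pocket of diameter 52 mm with a white floor. Fixed to the bench. Grey 5 mm rim all round whose top is 8 mm above the bench; pocket floor 4 mm above the bench. Origin at the centre of its underside, z up, on the pocket's axis.
- nest_heatsink: Rectangular nest with a white floor, 86 (x) by 66 mm (y) outside, pocket 76 (x) by 56 mm (y). Fixed to the bench. Grey 5 mm rim all round whose top is 8 mm above the bench; pocket floor 4 mm above the bench. Origin at the centre of its underside, z up; the heat sink's x axis goes along the nest's x axis, either way round.
- nest_orange: Long rectangular nest with an orange floor, 96 (x) by 50 mm (y) outside, pocket 86 (x) by 40 mm (y). Fixed to the bench. Grey 5 mm rim all round whose top is 8 mm above the bench; pocket floor 4 mm above the bench. Origin at the centre of its underside, z up; the block's x axis goes along the nest's x axis, either way round.
- nest_blue: Long rectangular nest with a blue floor, 96 (x) by 50 mm (y) outside, pocket 86 (x) by 40 mm (y). Fixed to the bench. Grey 5 mm rim all round whose top is 8 mm above the bench; pocket floor 4 mm above the bench. Origin at the centre of its underside, z up; the block's x axis goes along the nest's x axis, either way round.
- board: Bystander, loose: small green circuit board on four brass feet, 64 (x) by 46 (y) by 19 mm high, with a white connector along one end. Origin at the centre of its underside, z up.
- tape: Bystander, loose: roll of amber tape lying flat, diameter 68 mm, height 22 mm, hole diameter 52 mm. Origin at the centre of its underside, z up.
Mind the look-alikes: they are no part of the job. What is shaped like the heatsink but green or yellow is not meant.

How it is judged:
By the outcome, as a careful person would: the job done as asked, in the order asked, and still so for the second after the job is handed in, with the robot touching nothing.
It also fails if it takes over 112 s, if anything falls off the work surface, if the arm or the gripper's body presses on something with over 40 N, if the wrist force passes 120 N, or if a joint passes its speed limit or range.

## Working session

There is one attempt and no reset: what is moved stays moved. The work goes in short steps, Python scripts to look and compute and a tool call to move; the robot and the scene stay as the last step left them, time stands still between calls to the robot, and variables do not carry over. Pictures are saved under pics/ and viewed, at most 14 in all, crops included, and the job is handed in when it is done.

Besides the shell and the picture viewer there is one more tool, called after ">>>" in YAML: its name, and indented under it one key for each argument. arm_command: Moves the arm, as the interface text tells. Its arguments: {"type":"object","properties":{"targets":{"type":"array"},"force":{"type":"number"}},"required":["targets"]}

```bash
mkdir -p pics; ls
python3 - <<'E'
from bench import status, viewer
import cv2
s=status.sense(); print(s['time'],s['tool_pos'],s['tcp_rot'],s['finger_gap'])
for n in("scene","top"):
    print(n,viewer.camera_model(n)); cv2.imwrite(f"pics/{n}0.png",cv2.resize(viewer.snapshot(n)[:,:,::-1],(800,600),interpolation=cv2.INTER_CUBIC))
E
```

```text
pics
0.0 [247.54466267 545.94599034 230.238399  ] [-1.79893350e+02 -8.59173092e-03  1.55601854e+02] 85.39600099381208
scene {'vertical_fov': 49.79550276905049, 'cx': 255.67714934407988, 'cy': 182.69302391169714, 'xyz': array([1308.82407278, -460.14008496,  590.03725366]), 'attitude': array([-122.79977148,    1.06265411,   58.15673253])}
top {'vertical_fov': 50.99213487109533, 'cx': 247.91825857541065, 'cy': 186.5309039638182, 'xyz': array([ 407.44425432,   -5.47128079, 1111.89337285]), 'attitude': array([-173.14055086,    1.03878117,  -89.44647227])}
```

View pics/top0.png

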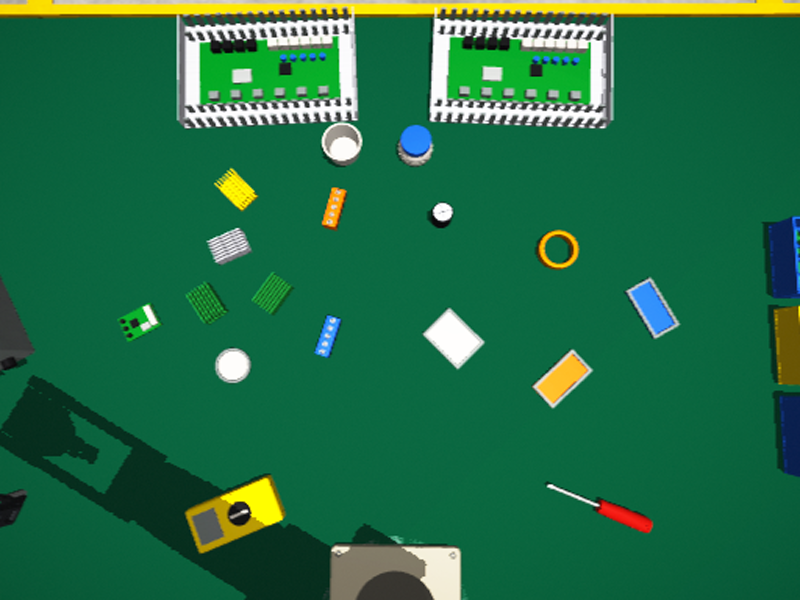

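View pics/scene0.png

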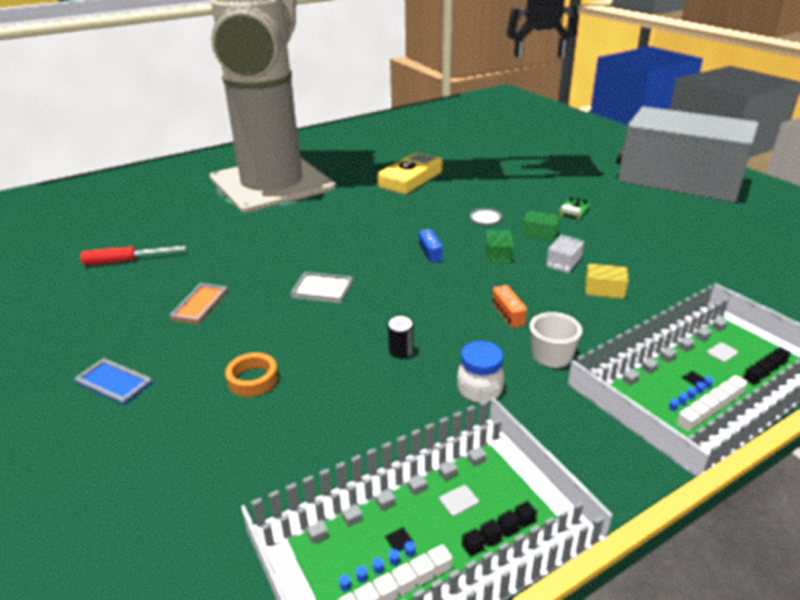

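The top view (800x600) shows orange at (334,208), the capacitor at (442,214), the heat sink at (229,246) and blue at (328,336). The nests are round (233,365), white (454,338), orange (562,378) and blue (653,307). The scene view shows the same items. Next I fit silhouettes in both views, leaving height free.

```bash
cat > helpers.py <<'E'
import numpy as np, cv2
from scipy.optimize import minimize
from scipy.spatial.transform import Rotation as Rn
from bench import viewer
def cam(n):
    c=viewer.camera_model(n); f=192/np.tan(np.radians(c['vertical_fov']/2))
    return Rn.from_euler('xyz',c['attitude'],degrees=True).as_matrix(),np.array(c['xyz']),f,c['cx'],c['cy']
def proj(C,P):
    p=(np.atleast_2d(P)-C[1])@C[0]; return p[:,:2]/p[:,2:]*C[2]+[C[3],C[4]]
def ray(C,px,z):
    d=C[0]@[(px[0]-C[3])/C[2],(px[1]-C[4])/C[2],1]; return C[1]+d*(z-C[1][2])/d[2]
def mask(im,px,r=26):
    a=cv2.GaussianBlur(im,(0,0),.5).astype(float); m=((a[...,0]>.45*a[...,1])|(a[...,2]>1.0*a[...,1])).astype(np.uint8)
    n,l=cv2.connectedComponents(m,connectivity=4); y,x=np.mgrid[:384,:512]
    d=np.hypot(x-px[0],y-px[1])+1e3*(m==0); k=l.flat[np.argmin(d)]; o=l==k
    return o&(np.hypot(x-px[0],y-px[1])<r*2)
def pts(shape,p):
    x,y,yaw,h=p
    if shape[0]=='c':
        t=np.arange(0,2*np.pi,.2); q=np.c_[np.cos(t),np.sin(t)]*shape[1]/2
    else: q=np.array([[1,1],[-1,1],[-1,-1],[1,-1]])*np.array(shape[1:3])/2
    c,s=np.cos(yaw),np.sin(yaw); q=q@np.array([[c,s],[-s,c]])+[x,y]
    return np.r_[np.c_[q,np.zeros(len(q))],np.c_[q,np.full(len(q),h)]]
def sil(C,P):
    h=cv2.convexHull(((proj(C,P)+.5)*8*16-8).astype(np.float32)).astype(np.int32)
    x0=np.maximum(h.min((0,1))//128-2,0); x1=h.max((0,1))//128+3
    big=np.zeros(((x1[1]-x0[1])*8,(x1[0]-x0[0])*8),np.uint8); cv2.fillConvexPoly(big,h-x0*128,1,shift=4)
    o=np.zeros((384,512)); s=cv2.resize(big.astype(np.float32),None,fx=1/8,fy=1/8,interpolation=cv2.INTER_AREA)
    o[x0[1]:x1[1],x0[0]:x1[0]]=s[:384-x0[1],:512-x0[0]]; return o
def fit(shape,views,h0):
    """views: list of (C,mask,px)"""
    best=None; x0=ray(views[0][0],views[0][2],h0/2)
    yaws=[0] if shape[0]=='c' else np.radians(np.arange(-90,90,22.5))
    def cost(q):
        p=[q[0],q[1],q[2]/30,q[3]]
        return sum(np.abs(sil(C,pts(shape,p))-m).sum()/m.sum() for C,m,_ in views)
    for w in yaws:
        q0=np.array([x0[0],x0[1],w*30,h0])
        r=minimize(cost,q0,method='Nelder-Mead',options=dict(initial_simplex=np.vstack([q0,q0+np.diag([8,8,8,8])]),maxfev=250))
        if best is None or r.fun<best.fun: best=r
    q=best.x; return np.r_[q[:2],(np.degrees(q[2]/30)+90)%180-90,q[3],best.fun]
ITEMS={'capacitor':(('c',36),50),'heatsink':(('b',60,40),34),'terminal_orange':(('b',70,24),30),'terminal_blue':(('b',70,24),30),
'nest_round':(('c',62),8),'nest_heatsink':(('b',86,66),8),'nest_orange':(('b',96,50),8),'nest_blue':(('b',96,50),8)}
TOP={'capacitor':(442,214),'heatsink':(229,246),'terminal_orange':(334,208),'terminal_blue':(328,336),'nest_round':(233,365),'nest_heatsink':(454,338),'nest_orange':(562,378),'nest_blue':(653,307)}
SC={'capacitor':(400,337),'heatsink':(566,253),'terminal_orange':(509,305),'terminal_blue':(430,244),'nest_round':(485,217),'nest_heatsink':(322,287),'nest_orange':(199,302),'nest_blue':(113,380)}
E
python3 - <<'E'
from helpers import *
ims={n:viewer.snapshot(n) for n in('top','scene')}; C={n:cam(n) for n in ims}
ov={n:ims[n][:,:,::-1].copy() for n in ims}
for k,(sh,h) in ITEMS.items():
    v=[]
    for n,D in(('top',TOP),('scene',SC)):
        px=np.array(D[k])/1.5625; v.append((C[n],mask(ims[n],px),px))
    r=fit(sh,v,h); print(k,r.round(2),[int(m.sum()) for _,m,_ in v])
    for n in ims:
        hl=cv2.convexHull(proj(C[n],pts(sh,[r[0],r[1],np.radians(r[2]),r[3]])).astype(np.float32)); cv2.polylines(ov[n],[(hl*16).astype(int)],True,(255,0,255),1,shift=4)
o=np.hstack([cv2.resize(ov['top'][80:270,70:450],(760,380)),]); cv2.imwrite('pics/ov.png',np.vstack([cv2.resize(ov['top'][110:250,70:450],(800,295)),cv2.resize(ov['scene'][120:260,40:420],(800,295))]))
E
```

```text
capacitor [ 6.7508e+02 -7.7060e+01  9.2400e+00  5.2930e+01  2.2000e-01] [177, 435]
heatsink [ 6.1826e+02  2.9690e+02 -6.8370e+01  3.9910e+01  2.1000e-01] [438, 512]
terminal_orange [687.3  112.46 -14.63  37.42   0.88] [303, 2297]
terminal_blue [ 4.6088e+02  1.1949e+02 -1.6740e+01  3.3080e+01  1.5000e-01] [280, 274]
nest_round [ 4.0957e+02  2.8656e+02 -7.6900e+00  1.2910e+01  1.6000e-01] [431, 238]
nest_heatsink [ 4.607e+02 -9.949e+01  4.497e+01  1.278e+01  2.000e-01] [842, 698]
nest_orange [ 3.9274e+02 -2.8748e+02 -4.6830e+01  1.3330e+01  1.8000e-01] [746, 671]
nest_blue [ 5.1680e+02 -4.4763e+02  2.9520e+01  1.2330e+01  9.0000e-02] [730, 928]
```

View pics/ov.png

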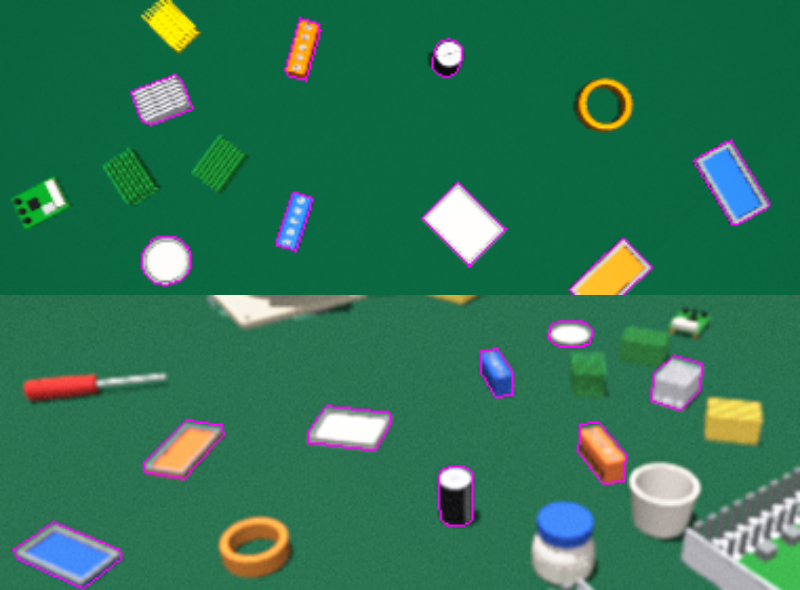

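The overlay outlines match every item in both views. The fitted heights sit 3–7 mm above the text's for all eight items, which looks like a shared calibration bias and is acceptable. I'll follow the listed order, so the capacitor goes first.

>>> arm_command:
  targets:
    - [[0.024, -0.035, -0.005, 0, 0, 0, 1], [0.024, -0.035, -0.005, 0, 0, 0, 1], [0.024, -0.035, -0.005, 0, 0, 0, 1], [0.024, -0.035, -0.005, 0, 0, 0, 1], [0.024, -0.035, -0.005, 0, 0, 0, 1], [0.024, -0.035, -0.005, 0, 0, 0, 1], [0.024, -0.035, -0.005, 0, 0, 0, 1], [0.024, -0.035, -0.005, 0, 0, 0, 1], [0.024, -0.035, -0.005, 0, 0, 0, 1], [0.024, -0.035, -0.005, 0, 0, 0, 1]]
  force: 40

```text
time: 1.45
tool_pos: [488.4, 195.2, 181.1]
tcp_rot: [180.0, -0.0, 155.6]
ft_force: [0.6, 1.4, 1.0]
finger_gap: 85.5
grip_force: 0.0
```

>>> arm_command:
  targets:
    - [[0.024, -0.035, -0.005, 0, 0, 0, 1], [0.024, -0.035, -0.005, 0, 0, 0, 1], [0.024, -0.035, -0.005, 0, 0, 0, 1], [0.024, -0.035, -0.005, 0, 0, 0, 1], [0.024, -0.035, -0.005, 0, 0, 0, 1], [0.024, -0.035, -0.005, 0, 0, 0, 1], [0.024, -0.035, -0.005, 0, 0, 0, 1], [0.019, -0.028, -0.005, 0, 0, 0, 1], [0, 0, 0, 0, 0, 0, 1], [0, 0, 0, 0, 0, 0, 1]]

```text
time: 2.7
tool_pos: [674.4, -76.1, 140.9]
tcp_rot: [180.0, -0.1, 155.6]
ft_force: [-1.0, 1.0, -0.1]
finger_gap: 85.8
grip_force: 0.0
```

>>> arm_command:
  targets:
    - [[0, -0.001, -0.04, 0, 0, 0, 1], [0, 0, -0.04, 0, 0, 0, 1], [0, 0, -0.025, 0, 0, 0, 1], [0, 0, -0.015, 0, 0, 0, 1], [0, 0, 0, 0, 0, 0, -1], [0, 0, 0, 0, 0, 0, -1], [0, 0, 0, 0, 0, 0, -1], [0, 0, 0, 0, 0, 0, -1], [0, 0, 0, 0, 0, 0, -1], [0, 0, 0, 0, 0, 0, -1]]

```text
time: 3.95
tool_pos: [676.3, -77.8, 23.5]
tcp_rot: [179.9, 0.2, 155.6]
ft_force: [-0.0, 0.1, 6.4]
finger_gap: 34.9
grip_force: 40.2
```

>>> arm_command:
  targets:
    - [[0, 0, 0.03, 0, 0, 0, -1], [0, 0, 0.04, 0, 0, 0, -1], [0, 0, 0.03, 0, 0, 0, -1], [-0.02, 0.026, 0, 0, 0, 0, -1], [-0.027, 0.037, 0, 0, 0, 0, -1], [-0.027, 0.037, 0, 0, 0, 0, -1], [-0.027, 0.037, 0, 0, 0, 0, -1], [-0.027, 0.037, 0, 0, 0, 0, -1], [-0.027, 0.037, 0, 0, 0, 0, -1], [-0.027, 0.037, 0, 0, 0, 0, -1]]

```text
time: 5.2
tool_pos: [492.0, 171.5, 121.8]
tcp_rot: [180.0, 0.0, 155.6]
ft_force: [1.2, 0.6, -0.3]
finger_gap: 35.1
grip_force: 40.0
```

>>> arm_command:
  targets:
    - [[-0.027, 0.037, 0, 0, 0, 0, -1], [-0.027, 0.037, 0, 0, 0, 0, -1], [-0.02, 0.03, 0, 0, 0, 0, -1], [-0.01, 0.012, 0, 0, 0, 0, -1], [0, 0, 0, 0, 0, 0, -1], [0, 0, 0, 0, 0, 0, -1]]

```text
time: 5.95
tool_pos: [409.5, 285.6, 121.4]
tcp_rot: [-180.0, 0.0, 155.6]
ft_force: [-0.4, -0.8, -0.6]
finger_gap: 34.6
grip_force: 40.0
```

>>> arm_command:
  targets:
    - [[0, 0.001, -0.04, 0, 0, 0, -1], [0, 0, -0.035, 0, 0, 0, -1], [0, 0, -0.015, 0, 0, 0, -1], [0, 0, -0.003, 0, 0, 0, -1], [0, 0, 0, 0, 0, 0, -1], [0, 0, 0, 0, 0, 0, -1]]

```text
time: 6.7
tool_pos: [409.9, 288.0, 29.8]
tcp_rot: [179.9, 0.1, 155.6]
ft_force: [0.2, 0.3, 0.2]
finger_gap: 34.8
grip_force: 40.1
```

>>> arm_command:
  targets:
    - [[0, 0, -0.002, 0, 0, 0, -1], [0, 0, 0, 0, 0, 0, -1]]

```text
time: 6.95
tool_pos: [409.6, 288.0, 27.4]
tcp_rot: [179.9, 0.1, 155.6]
ft_force: [-0.8, -0.4, 5.3]
finger_gap: 34.7
grip_force: 40.4
```

```bash
python3 -c "
from bench import status;s=status.sense();print(s['tool_pos'],s['ft_force'])"
```

```text
[409.649891   288.00953146  27.39814486] [-0.83255429 -0.35160326  5.30945993]
```

>>> arm_command:
  targets:
    - [[0, 0, 0, 0, 0, 0, 1], [0, 0, 0, 0, 0, 0, 1], [0, 0, 0, 0, 0, 0, 1], [0, 0, 0, 0, 0, 0, 1], [0, 0, 0.02, 0, 0, 0, 1], [0, 0, 0.04, 0, 0, 0, 1], [0, 0, 0.04, 0, 0, 0, 1]]

```text
time: 7.82
tool_pos: [408.4, 287.2, 127.0]
tcp_rot: [-180.0, -0.0, 155.6]
ft_force: [0.6, 1.2, -0.5]
finger_gap: 85.6
grip_force: 0.0
```

>>> arm_command:
  targets:
    - [[0.02, 0, 0, 0, 0, -0.128, 0.5], [0.036, 0.002, 0, 0, 0, -0.128, 0.5], [0.036, 0.002, 0, 0, 0, -0.128, 0.5], [0.036, 0.002, 0, 0, 0, -0.128, 0.5], [0.036, 0.002, 0, 0, 0, -0.128, 0.5], [0.036, 0.001, 0, 0, 0, -0.128, 0.5], [0.009, 0, 0, 0, 0, 0, 0.5], [0, 0, 0, 0, 0, 0, 0.5]]

```text
time: 8.82
tool_pos: [617.6, 296.3, 125.7]
tcp_rot: [-179.9, -0.0, 111.7]
ft_force: [-0.4, -0.1, -1.1]
finger_gap: 64.4
grip_force: 0.0
```

Run:
```python
from helpers import *
ims={n:viewer.snapshot(n)[:,:,::-1] for n in('top','scene')}
cv2.imwrite('pics/a1.png',np.vstack([cv2.resize(ims['top'][110:250,70:450],(800,295)),cv2.resize(ims['scene'][100:240,130:510],(800,295))]))
```

```text
(no output)
```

View pics/a1.png

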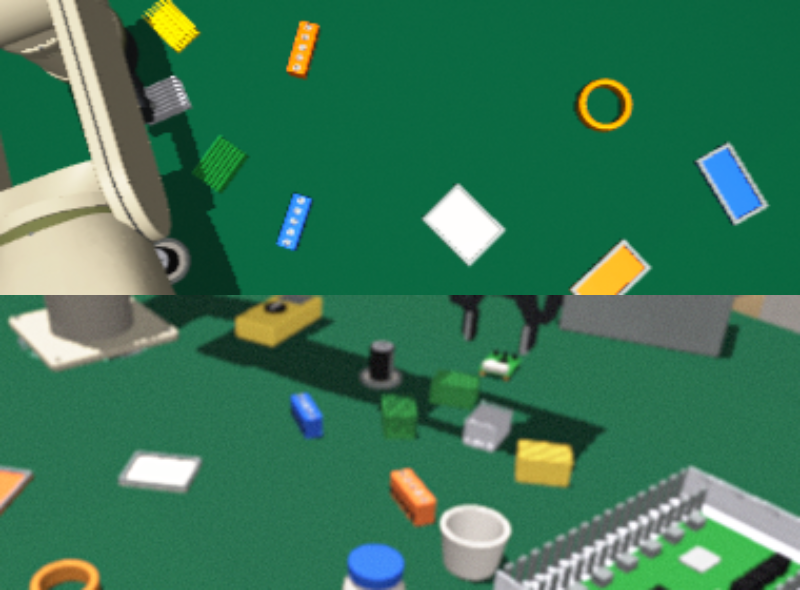

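The capacitor stands in the round nest (lower panel, 382,365). The gripper is above the heat sink (lower panel, 488,425).

>>> arm_command:
  targets:
    - [[0.001, 0, -0.04, 0, 0, 0, 0.5], [0, 0, -0.04, 0, 0, 0, 0.5], [0, 0, -0.025, 0, 0, 0, 0.5], [0, 0, -0.011, 0, 0, 0, 0.5], [0, 0, 0, 0, 0, 0, -1], [0, 0, 0, 0, 0, 0, -1], [0, 0, 0, 0, 0, 0, -1], [0, 0, 0, 0, 0, 0, -1], [0, 0, 0, 0, 0, 0, -1]]

```text
time: 10.05
tool_pos: [619.5, 296.7, 11.5]
tcp_rot: [179.9, -0.0, 111.6]
ft_force: [-0.3, 0.3, 5.6]
finger_gap: 39.4
grip_force: 41.2
```

>>> arm_command:
  targets:
    - [[0, 0, 0.03, 0, 0, 0, -1], [0, 0, 0.04, 0, 0, 0, -1], [0, 0, 0.03, 0, 0, 0, -1], [-0.008, -0.02, 0, 0, 0, -0.0968, -1], [-0.0135, -0.034, 0, 0, 0, -0.0968, -1], [-0.0135, -0.034, 0, 0, 0, -0.0968, -1], [-0.0135, -0.034, 0, 0, 0, -0.0968, -1], [-0.0135, -0.034, 0, 0, 0, -0.0968, -1], [-0.0135, -0.034, 0, 0, 0, -0.0968, -1], [-0.0135, -0.034, 0, 0, 0, -0.0968, -1]]

```text
time: 11.3
tool_pos: [529.1, 71.4, 110.1]
tcp_rot: [-180.0, 0.0, 72.6]
ft_force: [0.7, 0.3, -1.8]
finger_gap: 39.6
grip_force: 40.7
```

>>> arm_command:
  targets:
    - [[-0.0135, -0.034, 0, 0, 0, -0.0968, -1], [-0.0135, -0.034, 0, 0, 0, -0.0968, -1], [-0.0135, -0.034, 0, 0, 0, -0.0968, -1], [-0.0135, -0.034, 0, 0, 0, -0.0968, -1], [-0.0135, -0.034, 0, 0, 0, -0.0968, -1], [-0.002, -0.003, 0, 0, 0, 0, -1], [0, 0, 0, 0, 0, 0, -1], [0, 0, 0, 0, 0, 0, -1]]

```text
time: 12.3
tool_pos: [460.6, -99.8, 110.3]
tcp_rot: [-180.0, -0.0, 45.1]
ft_force: [0.4, 0.1, -2.2]
finger_gap: 39.8
grip_force: 40.6
```

>>> arm_command:
  targets:
    - [[0, 0, -0.04, 0, 0, 0, -1], [0, 0, -0.035, 0, 0, 0, -1], [0, 0, -0.015, 0, 0, 0, -1], [0, 0, -0.003, 0, 0, 0, -1], [0, 0, -0.001, 0, 0, 0, -1], [0, 0, -0.001, 0, 0, 0, -1], [0, 0, 0, 0, 0, 0, -1]]

```text
time: 13.18
tool_pos: [461.0, -100.8, 16.1]
tcp_rot: [179.9, -0.0, 45.0]
ft_force: [0.7, -1.1, -1.8]
finger_gap: 39.4
grip_force: 40.5
```

>>> arm_command:
  targets:
    - [[0, 0, -0.001, 0, 0, 0, -1], [0, 0, -0.001, 0, 0, 0, -1], [0, 0, 0, 0, 0, 0, -1]]

```text
time: 13.55
tool_pos: [460.9, -100.8, 15.3]
tcp_rot: [180.0, -0.0, 45.0]
ft_force: [-9.4, 2.3, 19.5]
finger_gap: 39.7
grip_force: 42.6
```

>>> arm_command:
  targets:
    - [[0, 0, 0, 0, 0, 0, 0.8], [0, 0, 0, 0, 0, 0, 0.8], [0, 0, 0, 0, 0, 0, 0.8], [0, 0, 0, 0, 0, 0, 0.8], [0, 0, 0.02, 0, 0, 0, 0.8], [0, 0, 0.04, 0, 0, 0, 0.8], [0, 0, 0.04, 0, 0, 0, 0.8]]

```text
time: 14.42
tool_pos: [459.8, -100.4, 114.0]
tcp_rot: [-179.9, 0.0, 45.0]
ft_force: [0.3, 0.4, -0.3]
finger_gap: 76.6
grip_force: 0.0
```

>>> arm_command:
  targets:
    - [[0.0252, 0.0236, 0, 0, 0, -0.1156, 0.4], [0.0252, 0.0236, 0, 0, 0, -0.1156, 0.4], [0.0252, 0.0236, 0, 0, 0, -0.1156, 0.4], [0.0252, 0.0236, 0, 0, 0, -0.1156, 0.4], [0.0252, 0.0236, 0, 0, 0, -0.1156, 0.4], [0.0252, 0.0236, 0, 0, 0, -0.1156, 0.4], [0.0252, 0.0236, 0, 0, 0, -0.1156, 0.4], [0.0252, 0.0236, 0, 0, 0, -0.1156, 0.4], [0.0252, 0.0236, 0, 0, 0, -0.1156, 0.4], [0, 0, 0, 0, 0, 0, 0.4]]

```text
time: 15.68
tool_pos: [687.9, 113.6, 112.4]
tcp_rot: [-180.0, 0.0, -14.5]
ft_force: [-1.1, -0.6, 0.0]
finger_gap: 59.6
grip_force: 0.0
```

Run:
```python
from helpers import *
ims={n:viewer.snapshot(n)[:,:,::-1] for n in('top','scene')}
cv2.imwrite('pics/a2.png',np.vstack([cv2.resize(ims['top'][110:250,70:450],(800,295)),cv2.resize(ims['scene'][100:240,130:510],(800,295))]))
```

```text
(no output)
```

View pics/a2.png

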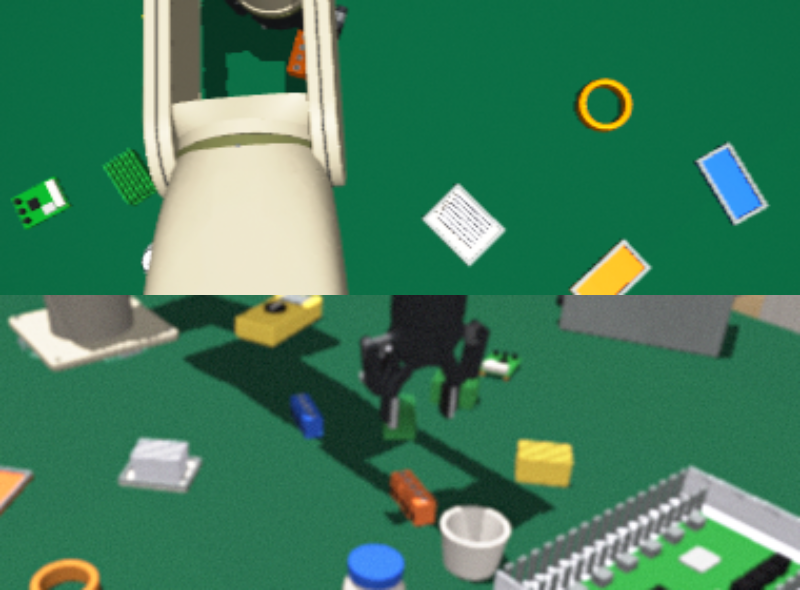

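The heat sink sits in its nest (lower panel, 160,460). The gripper is above the orange block.

>>> arm_command:
  targets:
    - [[0, -0.001, -0.04, 0, 0, 0, 0.4], [0, 0, -0.04, 0, 0, 0, 0.4], [0, 0, -0.017, 0, 0, 0, 0.4], [0, 0, -0.007, 0, 0, 0, 0.4], [0, 0, 0, 0, 0, 0, -1], [0, 0, 0, 0, 0, 0, -1], [0, 0, 0, 0, 0, 0, -1], [0, 0, 0, 0, 0, 0, -1], [0, 0, 0, 0, 0, 0, -1]]

```text
time: 16.9
tool_pos: [688.7, 111.0, 11.6]
tcp_rot: [-179.9, -0.2, -14.6]
ft_force: [-0.0, -0.2, 5.8]
finger_gap: 22.9
grip_force: 41.0
```

>>> arm_command:
  targets:
    - [[0, 0, 0.03, 0, 0, 0, -1], [0, 0, 0.04, 0, 0, 0, -1], [0, 0, 0.03, 0, 0, 0, -1], [-0.0268, -0.0363, 0, 0, 0, -0.0511, -1], [-0.0268, -0.0363, 0, 0, 0, -0.0511, -1], [-0.0268, -0.0363, 0, 0, 0, -0.0511, -1], [-0.0268, -0.0363, 0, 0, 0, -0.0511, -1], [-0.0268, -0.0363, 0, 0, 0, -0.0511, -1], [-0.0268, -0.0363, 0, 0, 0, -0.0511, -1], [-0.0268, -0.0363, 0, 0, 0, -0.0511, -1]]

```text
time: 18.15
tool_pos: [498.8, -144.4, 109.9]
tcp_rot: [-180.0, -0.1, -35.1]
ft_force: [1.2, -0.7, 0.3]
finger_gap: 23.0
grip_force: 40.1
```

>>> arm_command:
  targets:
    - [[-0.0268, -0.0363, 0, 0, 0, -0.0511, -1], [-0.0268, -0.0363, 0, 0, 0, -0.0511, -1], [-0.0268, -0.0363, 0, 0, 0, -0.0511, -1], [-0.0268, -0.0363, 0, 0, 0, -0.0511, -1], [0, 0, 0, 0, 0, 0, -1], [0, 0, 0, 0, 0, 0, -1]]

```text
time: 18.9
tool_pos: [392.6, -288.3, 109.6]
tcp_rot: [-180.0, -0.0, -46.8]
ft_force: [0.4, 0.5, -0.4]
finger_gap: 23.2
grip_force: 40.1
```

>>> arm_command:
  targets:
    - [[0, 0.001, -0.04, 0, 0, 0, -1], [0, 0, -0.035, 0, 0, 0, -1], [0, 0, -0.015, 0, 0, 0, -1], [0, 0, -0.003, 0, 0, 0, -1], [0, 0, -0.001, 0, 0, 0, -1], [0, 0, 0, 0, 0, 0, -1], [0, 0, 0, 0, 0, 0, -1]]

```text
time: 19.77
tool_pos: [392.9, -288.0, 16.2]
tcp_rot: [-180.0, -0.1, -46.8]
ft_force: [-0.4, 0.0, -1.1]
finger_gap: 23.2
grip_force: 40.2
```

>>> arm_command:
  targets:
    - [[0, 0, -0.001, 0, 0, 0, -1], [0, 0, 0, 0, 0, 0, -1]]

```text
time: 20.02
tool_pos: [392.8, -288.0, 15.5]
tcp_rot: [-180.0, -0.1, -46.8]
ft_force: [-3.8, 2.9, 8.9]
finger_gap: 23.1
grip_force: 41.4
```

>>> arm_command:
  targets:
    - [[0, 0, 0, 0, 0, 0, 0.6], [0, 0, 0, 0, 0, 0, 0.6], [0, 0, 0, 0, 0, 0, 0.6], [0, 0, 0, 0, 0, 0, 0.6], [0, 0, 0.02, 0, 0, 0, 0.6], [0, 0, 0.04, 0, 0, 0, 0.6], [0, 0, 0.04, 0, 0, 0, 0.6]]

```text
time: 20.9
tool_pos: [391.9, -287.1, 115.0]
tcp_rot: [180.0, 0.1, -46.8]
ft_force: [0.4, -1.2, -0.2]
finger_gap: 68.0
grip_force: 0.0
```

>>> arm_command:
  targets:
    - [[0.0068, 0.0407, 0, 0, 0, 0.0525, 0.4], [0.0068, 0.0407, 0, 0, 0, 0.0525, 0.4], [0.0068, 0.0407, 0, 0, 0, 0.0525, 0.4], [0.0068, 0.0407, 0, 0, 0, 0.0525, 0.4], [0.0068, 0.0407, 0, 0, 0, 0.0525, 0.4], [0.0068, 0.0407, 0, 0, 0, 0.0525, 0.4], [0.0068, 0.0407, 0, 0, 0, 0.0525, 0.4], [0.0068, 0.0407, 0, 0, 0, 0.0525, 0.4], [0.0068, 0.0407, 0, 0, 0, 0.0525, 0.4], [0.0068, 0.0407, 0, 0, 0, 0.0525, 0.4]]

```text
time: 22.15
tool_pos: [460.4, 120.9, 114.3]
tcp_rot: [-180.0, -0.0, -16.6]
ft_force: [1.3, -0.6, -0.2]
finger_gap: 59.9
grip_force: 0.0
```

>>> arm_command:
  targets:
    - [[0, 0, 0, 0, 0, 0, 0.4], [0, 0, 0, 0, 0, 0, 0.4]]

```text
time: 22.4
tool_pos: [460.0, 119.3, 114.0]
tcp_rot: [180.0, 0.0, -16.7]
ft_force: [0.5, -0.3, 1.3]
finger_gap: 59.9
grip_force: 0.0
```

>>> arm_command:
  targets:
    - [[0.001, 0, -0.04, 0, 0, 0, 0.4], [0, 0, -0.04, 0, 0, 0, 0.4], [0, 0, -0.018, 0, 0, 0, 0.4], [0, 0, -0.008, 0, 0, 0, 0.4], [0, 0, 0, 0, 0, 0, -1], [0, 0, 0, 0, 0, 0, -1], [0, 0, 0, 0, 0, 0, -1], [0, 0, 0, 0, 0, 0, -1], [0, 0, 0, 0, 0, 0, -1]]

```text
time: 23.52
tool_pos: [462.6, 119.6, 9.6]
tcp_rot: [-180.0, -0.1, -16.7]
ft_force: [-1.5, -1.4, 6.4]
finger_gap: 23.0
grip_force: 41.0
```

>>> arm_command:
  targets:
    - [[0, 0, 0.03, 0, 0, 0, -1], [0, 0, 0.04, 0, 0, 0, -1], [0, 0, 0.03, 0, 0, 0, -1], [0.004, -0.0405, 0, 0, 0, 0.0576, -1], [0.004, -0.0405, 0, 0, 0, 0.0576, -1], [0.004, -0.0405, 0, 0, 0, 0.0576, -1], [0.004, -0.0405, 0, 0, 0, 0.0576, -1], [0.004, -0.0405, 0, 0, 0, 0.0576, -1], [0.004, -0.0405, 0, 0, 0, 0.0576, -1], [0.004, -0.0405, 0, 0, 0, 0.0576, -1]]

```text
time: 24.78
tool_pos: [489.3, -165.2, 108.5]
tcp_rot: [180.0, -0.0, 6.5]
ft_force: [0.2, 0.1, -0.9]
finger_gap: 23.4
grip_force: 40.1
```

>>> arm_command:
  targets:
    - [[0.004, -0.0405, 0, 0, 0, 0.0576, -1], [0.004, -0.0405, 0, 0, 0, 0.0576, -1], [0.004, -0.0405, 0, 0, 0, 0.0576, -1], [0.004, -0.0405, 0, 0, 0, 0.0576, -1], [0.004, -0.0405, 0, 0, 0, 0.0576, -1], [0.004, -0.0405, 0, 0, 0, 0.0576, -1], [0.004, -0.0405, 0, 0, 0, 0.0576, -1], [0, 0, 0, 0, 0, 0, -1], [0, 0, 0, 0, 0, 0, -1]]

```text
time: 25.9
tool_pos: [517.1, -446.9, 107.8]
tcp_rot: [-179.9, -0.0, 29.5]
ft_force: [0.6, 0.1, -0.1]
finger_gap: 23.4
grip_force: 40.1
```

>>> arm_command:
  targets:
    - [[0, 0, -0.04, 0, 0, 0, -1], [0, 0, -0.035, 0, 0, 0, -1], [0, 0, -0.015, 0, 0, 0, -1], [0, 0, -0.003, 0, 0, 0, -1], [0, 0, -0.001, 0, 0, 0, -1], [0, 0, 0, 0, 0, 0, -1], [0, 0, 0, 0, 0, 0, -1]]

```text
time: 26.78
tool_pos: [517.9, -448.1, 15.6]
tcp_rot: [179.9, -0.0, 29.5]
ft_force: [0.5, -0.0, -0.3]
finger_gap: 22.6
grip_force: 40.1
```

>>> arm_command:
  targets:
    - [[0, 0, -0.001, 0, 0, 0, -1], [0, 0, 0, 0, 0, 0, -1]]

```text
time: 27.02
tool_pos: [517.5, -447.8, 13.7]
tcp_rot: [180.0, -0.0, 29.5]
ft_force: [0.2, -0.3, 1.1]
finger_gap: 23.1
grip_force: 40.3
```

>>> arm_command:
  targets:
    - [[0, 0, -0.0005, 0, 0, 0, -1], [0, 0, 0, 0, 0, 0, -1]]

```text
time: 27.28
tool_pos: [517.5, -447.8, 13.7]
tcp_rot: [180.0, -0.0, 29.5]
ft_force: [-1.0, 1.7, 6.0]
finger_gap: 23.1
grip_force: 40.9
```

>>> arm_command:
  targets:
    - [[0, 0, 0, 0, 0, 0, 0.6], [0, 0, 0, 0, 0, 0, 0.6], [0, 0, 0, 0, 0, 0, 0.6], [0, 0, 0, 0, 0, 0, 0.6], [0, 0, 0.02, 0, 0, 0, 0.6], [0, 0, 0.04, 0, 0, 0, 0.6], [0, 0, 0.04, 0, 0, 0, 0.6], [0, 0.03, 0.03, 0, 0, 0, 0.6], [0, 0.045, 0, 0, 0, 0, 0.6], [0, 0.045, 0, 0, 0, 0, 0.6]]

```text
time: 28.52
tool_pos: [517.9, -327.0, 145.5]
tcp_rot: [179.8, -0.1, 29.5]
ft_force: [-0.5, 1.1, -0.8]
finger_gap: 68.2
grip_force: 0.0
```

>>> arm_command:
  targets:
    - [[0, 0.045, 0, 0, 0, 0, 0.6], [0, 0.045, 0, 0, 0, 0, 0.6], [0, 0.045, 0, 0, 0, 0, 0.6], [0, 0.045, 0, 0, 0, 0, 0.6], [0, 0.045, 0, 0, 0, 0, 0.6], [0, 0.045, 0, 0, 0, 0, 0.6], [0, 0.045, 0, 0, 0, 0, 0.6], [0, 0.045, 0, 0, 0, 0, 0.6], [0, 0.045, 0, 0, 0, 0, 0.6], [0, 0, 0, 0, 0, 0, 0.6]]

```text
time: 29.78
tool_pos: [517.6, 80.3, 144.5]
tcp_rot: [180.0, -0.1, 29.7]
ft_force: [0.1, 0.5, 0.6]
finger_gap: 68.1
grip_force: 0.0
```

Run:
```python
from helpers import *
ims={n:viewer.snapshot(n)[:,:,::-1] for n in('top','scene')}
cv2.imwrite('pics/a3.png',np.vstack([cv2.resize(ims['top'][110:270,70:450],(700,295)),cv2.resize(ims['scene'][110:270,30:410],(700,295))]))
t=ims['top']; s=ims['scene']
c=lambda i,x,y:cv2.resize(i[y-25:y+25,x-33:x+33],(390,290),interpolation=cv2.INTER_CUBIC)
cv2.imwrite('pics/a4.png',np.vstack([np.hstack([c(t,360,242),c(t,418,197)]),np.hstack([c(s,127,190),c(s,72,238)])]))
```

```text
(no output)
```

View pics/a3.png

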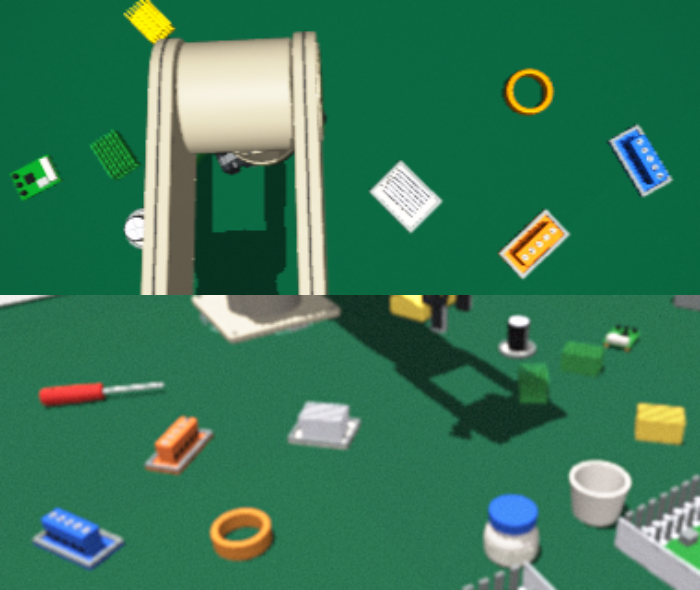

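View pics/a4.png

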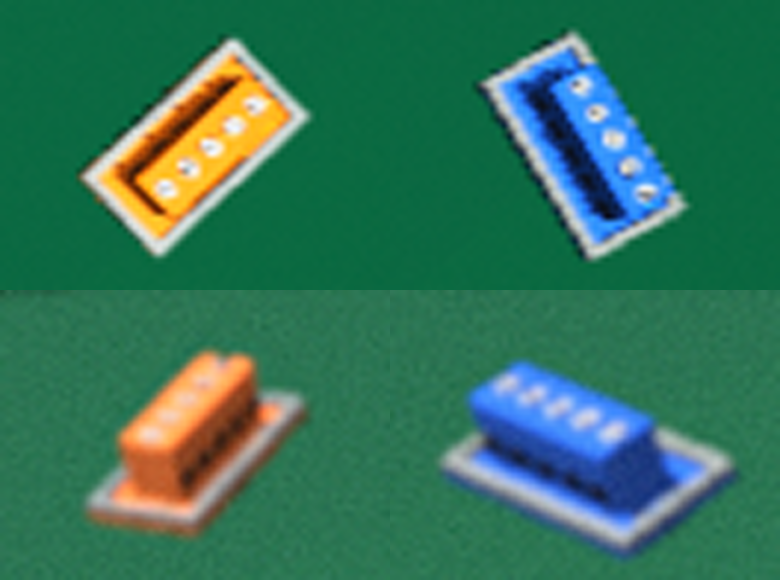

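The close-ups show both terminal blocks upright inside their rims. Each touched down 4 mm above its pick height, which matches the pocket floor. The capacitor (518,335) and heat sink (324,423) are seated, and the tape and board look undisturbed.

```bash
python3 -c "
from bench import job;print(job.hand_in())"
```

```text
the job is handed in; nothing more can be done
None
```

The job is handed in at about 30 s: the capacitor, heat sink, and both terminal blocks are upright on the floors of their own nests, and the circuit board and tape roll were left where they were.

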